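# Press the retaining clip into the shaft groove

## Task

Pick up the white spring clip from the worktop by its tab and press it level, from the open front of the bearing stand, sideways into the groove of the shaft until it snaps fully home. The shaft floats in a slot and slides back as you push until it meets the slot's end, so go by feel: push on until the clip snaps in, but gently, never with more than 16 N. Leave the clip seated there, let go of it, and do not disturb the small brown bottle, the rubber bung or the boss head standing nearby.

Things in the scene. Friction and masses are not known exactly. Their poses are not given: they have to be found in the camera images.
- clip: Loose white plastic open spring clip, 60 x 33 x 35 mm, about 40 g. Origin: underside, on the ring's axis; z up as it lies on the worktop, +x out of its mouth. Ring: round bar 6 mm thick (z 0 to 6), inner diameter 16, mouth narrowing to 12 behind flared tips reaching x = 15, y = +-16; two jaws spring apart. Behind it a foot 16 wide (y), z 0 to 6, x -11 to -43, carrying the upright grip tab.
- tab (a point): Centre of the clip's grip tab, 30 mm behind (-x) the ring's axis and 20 mm above the clip's underside; axes as the clip's. The tab is 10 mm thick in y (grip it across this), 22 mm long in x, and stands from 6 to 35 mm above the underside.
- ring_centre (a point): Centre of the clip's ring, on its axis, at mid-thickness: 3 mm above the clip's underside. Axes as the clip's. When the clip is home it lies on point groove.
- stand: Fixed aluminium bearing stand. Origin: centre of the underside of its base plate (134 x 90 x 10 mm). On it a block 66 x 56 mm, 40 high, is clamped up to 8 mm before or behind the middle; a rubber insert with a slot along x tops it (to z = 45). At the rear (+x) a guard plate 70 mm wide (y) at x = 58 to 64, up to z = 104. The front (-x) is open: push the clip in along the stand's +x, mouth first.
- groove (a point): Middle of the groove, on the upright shaft's axis, 74.2 mm above the worktop; axes as the stand's; moves with the shaft. Neck 16 mm in diameter, 8.4 high, between collar and head of 24 diameter; head top at 90. Pushed, the shaft slides 8 to 30 mm along +x (under 3 N) to the slot's end, then gives 1 to 2 mm; the clip resists up to about 7 N, then the force drops at once as it snaps home.
- insert (a joint): How far the slotted rubber insert is pressed back along the stand's +x by the shaft bearing on the slot's end: 0 at rest, 8 N per mm, so 2 mm is 16 N. Its reading is too coarse to feel the force by.
- amber_bottle_4: Bystander: small brown bottle, 48 mm in diameter, 103 mm high; origin at the centre of its underside.
- rubber_bung: Bystander: tapered rubber bung, 33 mm in diameter, 28 mm high; origin at the centre of its underside.
- boss_head: Bystander: dark metal boss head (rod clamp), 30 x 69 x 28 mm; origin at the centre of its underside.
Mind the look-alikes: they are no part of the job. Several things look just like the clip: the one meant starts farthest to the robot's right.

How it is judged:
On the way:
1. the clip is lifted clear of the worktop (height (world z) of clip above 0.03 m), for 0.1 s.
At the end, for the whole second after the job is handed in: The clip sits in the groove: ring centre within 2.5 mm of the shaft's axis and within 3 mm of the groove's middle height, the clip upright within 0.25 rad, its mouth along the stand's x within 0.35 rad, and at rest (horizontal distance between ring_centre and groove below 0.0025 m and z of ring_centre in the frame of groove between -0.003 and 0.003 m and angle between clip's own z axis and vertical below 0.25 rad and angle between the x axis of clip and the x axis of stand, either way round below 0.35 rad and z of clip in the frame of stand above 0.06 m and linear speed of clip below 0.02 m/s); the robot touches nothing.
It fails at once if the shaft is pushed back against the slot's end with more than 16 N (rubber insert pressed back more than 2 mm) (value of joint insert above 0.002 m).
It fails at once if the brown bottle is moved more than 15 mm (distance of amber_bottle_4 from where it was at the start of the episode above 0.015 m).
It fails at once if the rubber bung is moved more than 15 mm (distance of rubber_bung from where it was at the start of the episode above 0.015 m).
It fails at once if the boss head is moved more than 15 mm (distance of boss_head from where it was at the start of the episode above 0.015 m).
It also fails if it takes over 58 s, if anything falls off the work surface, if the arm or the gripper's body presses on something with over 40 N, if the wrist force passes 120 N, or if a joint passes its speed limit or range.

## Robot

A 6-joint arm with a two-finger parallel gripper is mounted at the origin on a cart in front of the work surface, level with it; the furniture and walls round the work are solid. World frame = base frame: x ahead of the robot, y to its left, z up, the work surface at z = 0. Lengths are in m, angles in rad, forces in N, time in s.
With the tool pointing down it reaches from about 0.375 to 0.975 m from the base axis. Payload 3.8 kg.
Tool frame: the origin (TCP) lies at the very end of the fingers, on their centre line; the grasp point (between the pads) lies 19 mm behind it; z points along the fingers, y is the line along which they close (so a half turn about z gives the same grasp; the last joint's range is limited). The gripper opens to 85 mm and grips with 20 to 120 N. Pads are 22 mm wide; open, the fingers measure 114 mm over their backs; the gripper's body (76 mm by 85 mm) begins 54 mm behind the grasp point. The pads swing forward as they close: fully open they stand 13 mm farther back than shut.
Start: joints at [-1.203, 0.264, 1.604, -0, 1.274, -0.037], TCP at [0.266, -0.62, 0.201] pointing down, gripper open.
Joint ranges: [-2.63, 2.63], [-0.94, 2.18], [0.31, 2.57], [-1.31, 4.45], [0, 2.66], [-2.55, 2.55]. Speed limits (rad/s): [2.57, 2.57, 3.14, 3.14, 3.14, 3.14].

## Interface

Orientations are given as a rotation vector (axis times angle).
In Python, from workcell import monitor, viewer, job gives the robot as it stands. The module is installed in compiled form; this text tells all that it offers.
- The arm moves only by the tool step_arm, never from a script. Its argument "series" is one flat list of numbers, 4 for each row, row after row: the shift along the tool's x, y, z in m, then the turn about the tool's z in rad. A call has 1 to 8 rows; each row is the pose to reach, as a shift and turn from the pose commanded when the call began, along the tool's axes at that moment; what a row does not reach only later rows make up. A row lasts 1/8 s, in which the tool goes at most 62.5 mm and 10.7 degrees, less where a joint would pass 70% of its speed; a pose out of reach is approached as far as the arm can. A call with a gripper value outside its range is refused whole. "gripper" is the opening, from 0 (shut) to 1 (fully open), set as the call begins (left out, the last holds). The fingers move at their own pace and stop on an object; "newtons" is the grip in N (left out, the last holds). Time passes only in rows, so rows that repeat a pose let the fingers close. It gives the time, the measured TCP pose, the force, the opening and the grip force at its end, in the units of the state.
- monitor.read_state(): the state, without advancing time (a new reading comes with each control period).
- viewer.read_camera(name): name is "scene" or "top" or "wrist"; returns a dict with "image" (400x640x3 uint8, red, green, blue), "intrinsics" (3x3 intrinsics, pixels), "T" (4x4, takes a point from camera to world coordinates); the wrist camera has in their place "hand_eye" (4x4, takes a point from camera to tool coordinates, whose origin is the TCP and whose axes are the flange's). Camera axes: x right, y up, looking along -z (the intrinsics and any distortion apply to the point x, -y, -z); pixel columns grow to the right and rows downward; lengths in m; the calibration is good to about 2 mm. A picture is of the moment at which its call begins: read the wrist's pose just before it. There is no depth.
- job.finish_job(): hands the job in; it is judged then, once.
Trained networks look in a picture, given as the dict that the camera call returned (one of the last four; its "shot" number tells which), for a name from the list of things; names that differ only in an ending like _2 or _b are one class to them, and where a whole thing is asked for, a point or a joint stands for the part that bears it (a point fixed in the world has none). Each returns a list of dicts, best first, with "score" (0 to 1); they miss things now and then, are a little off and sometimes report something else, mostly with a low value. They report only what shows in the picture. A call takes as long as a camera call. They do not tell look-alikes from the thing itself.
- viewer.boxes_of(picture, label): "extent" ([centre column, centre row, width, height] in pixels, round what is visible of it).
- viewer.spot_point(picture, label): "point" ([column, row] in pixels: a listed point, or the origin of a listed thing).
The state is a dict: "time": time; "q": joint angles; "joint_vel": joint speeds; "joint_torque": joint torques, N m; "tool_pos": TCP position; "tcp_rot": TCP orientation; "wrist_force": force on the tool from outside, world axes, zero at the start; "torque": the same for the moment, N m; "width": opening from 0.0 (shut) to 1.0 (fully open); "grip_force": force on a finger pad.
Only numpy, scipy, OpenCV 4.12 (cv2) and the standard library are available. Lean on these libraries where they do the work, as an engineer would, in place of code of your own. Each camera call takes 0.05 s, during which the arm holds its last target. There are 200 camera calls.

## Working session

There is one attempt and no reset: what is moved stays moved. The work goes in short steps, Python scripts to look and compute and a tool call to move; the robot and the scene stay as the last step left them, time stands still between calls to the robot, and variables do not carry over. Pictures are saved under pics/ and viewed, at most 10 in all, crops included, and the job is handed in when it is done.

Besides the shell and the picture viewer there is one more tool, called after ">>>" as a command line: name --argument value ..., lists and objects as JSON in quotes. step_arm: Moves the arm, as the interface text tells. Its arguments: {"type":"object","properties":{"series":{"type":"array"},"gripper":{"type":"number"},"newtons":{"type":"number"}},"required":["series"]}

```bash
mkdir -p pics; cat > h.py <<'E'
import numpy as np, cv2
from workcell import monitor, viewer, job
from scipy.spatial.transform import Rotation as R
def camT(p,st=None):
    if 'T' in p: return np.array(p['T'])
    st=st or monitor.read_state()
    T=np.eye(4);T[:3,:3]=R.from_rotvec(st['tcp_rot']).as_matrix();T[:3,3]=st['tool_pos']
    return T@np.array(p['hand_eye'])
def ray(p,uv,T):
    K=np.array(p['intrinsics']);d=np.linalg.inv(K)@[uv[0],uv[1],1]
    d=T[:3,:3]@[d[0],-d[1],-d[2]];return T[:3,3],d/np.linalg.norm(d)
def onz(p,uv,z,T):
    o,d=ray(p,uv,T);return o+d*(z-o[2])/d[2]
def tri(rays):
    A=0;b=0
    for o,d in rays:
        P=np.eye(3)-np.outer(d,d);A=A+P;b=b+P@o
    return np.linalg.solve(A,b)
def save(p,n): cv2.imwrite('pics/'+n+'.png',p['image'][:,:,::-1])
E
python3 - <<'E'
from h import *
np.set_printoptions(precision=4,suppress=True)
s=monitor.read_state();print(s)
for c in ['scene','top']:
    p=viewer.read_camera(c);T=camT(p);save(p,c+'0');print(c,p.keys(),T)
    for l,z in [('clip',0),('tab',.02),('ring_centre',.003),('stand',0),('groove',.0742),('amber_bottle_4',0),('rubber_bung',0),('boss_head',0)]:
        for r in viewer.spot_point(p,l)[:5]:
            print(l,round(r['score'],2),np.array(r['point']),onz(p,r['point'],z,T))
E
```

```text
{'time': 0.0, 'q': array([-1.2029,  0.2648,  1.6054, -0.    ,  1.2737, -0.0369]), 'joint_vel': array([-0.0006,  0.0007, -0.0003, -0.0006, -0.0008,  0.0007]), 'joint_torque': array([ -0.001 , -51.5114, -36.7317,  -0.0002,   0.0129,  -0.    ]), 'tool_pos': array([ 0.2655, -0.6197,  0.2   ]), 'tcp_rot': array([-3.0753, -0.6311,  0.0006]), 'wrist_force': array([0.2394, 0.0651, 0.552 ]), 'torque': array([-0.0036,  0.0125, -0.0044]), 'grip_force': 0.0, 'width': 0.9973672006043844}
scene dict_keys(['image', 'intrinsics', 'T', 'shot']) [[-0.5582  0.5367 -0.6327 -0.1772]
 [-0.8296 -0.3527  0.4328  0.4429]
 [ 0.0091  0.7665  0.6422  0.7685]
 [ 0.      0.      0.      1.    ]]
clip 0.78 [338.9 206.9] [ 0.5394 -0.1067  0.    ]
clip 0.42 [376.2 197.2] [ 0.5184 -0.2068  0.    ]
tab 0.5 [326.7 201.5] [ 0.5532 -0.0795  0.02  ]
tab 0.42 [381.8 195.9] [ 0.4967 -0.2046  0.02  ]
ring_centre 0.62 [340.4 206.9] [ 0.5346 -0.1076  0.003 ]
ring_centre 0.53 [372.1 198.2] [ 0.5182 -0.1932  0.003 ]
stand 0.62 [275.9 236.1] [0.535  0.0734 0.    ]
groove 0.68 [272.4 206.5] [0.552  0.0684 0.0742]
rubber_bung 0.71 
[... 171 characters left out ...]
, 'intrinsics', 'T', 'shot']) [[ 0.156   0.9677 -0.198   0.3251]
 [-0.9878  0.1535 -0.0282 -0.0307]
 [ 0.0031  0.1999  0.9798  1.0008]
 [ 0.      0.      0.      1.    ]]
clip 0.57 [391.7 226.5] [ 0.5096 -0.2064  0.    ]
tab 0.42 [390.4 232.5] [ 0.4896 -0.2014  0.02  ]
ring_centre 0.63 [396.3 223.1] [ 0.5202 -0.217   0.003 ]
ring_centre 0.49 [358.8 212.9] [ 0.5321 -0.1137  0.003 ]
stand 0.95 [291.4 200.9] [0.5369 0.072  0.    ]
groove 0.44 [292.2 193. ] [0.5418 0.0659 0.0742]
amber_bottle_4 0.74 [383.3 179.9] [ 0.6351 -0.1683  0.    ]
rubber_bung 0.71 [326.9 268.6] [ 0.3718 -0.0511  0.    ]
boss_head 0.52 [214.1 222.3] [0.4461 0.2674 0.    ]
boss_head 0.5 [290.2 193.5] [0.5569 0.0788 0.    ]
```

```bash
python3 - <<'E'
import cv2,numpy as np
a=cv2.imread('pics/scene0.png')[130:330,180:440];b=cv2.imread('pics/top0.png')[140:300,190:450]
cv2.imwrite('pics/a.png',cv2.resize(a,None,fx=3,fy=3,interpolation=2))
cv2.imwrite('pics/b.png',cv2.resize(b,None,fx=3,fy=3,interpolation=2))
E
```

```text
(no output)
```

View pics/a.png

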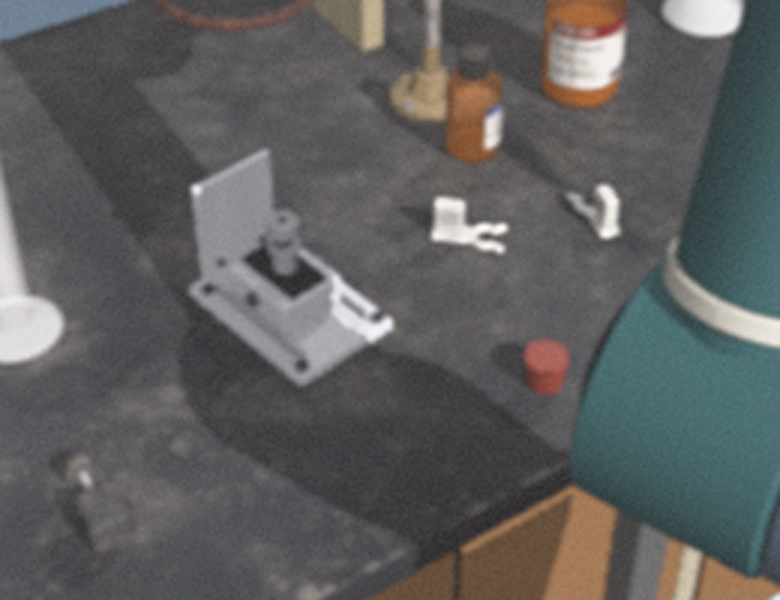

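View pics/b.png

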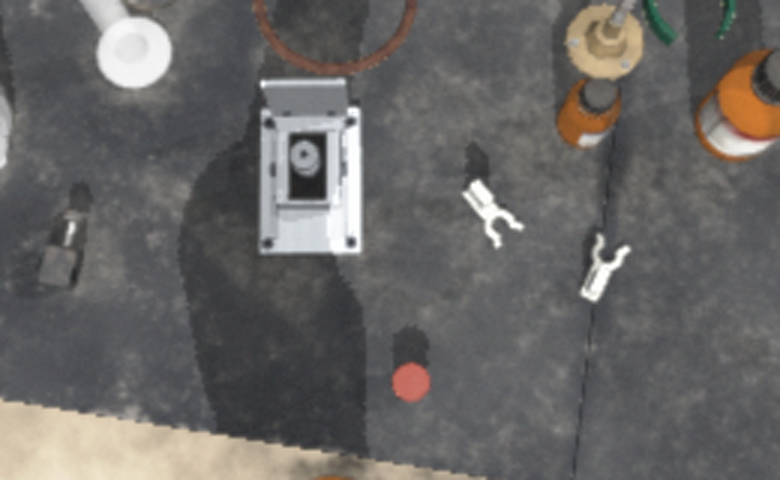

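The left view shows the stand (orange-free, grey) at crop (290,270), with white clips at (465,225) and (598,210). In the top view, the rightmost clip is at crop (605,268), mouth pointing away from the robot. I'll hover over it.

>>> step_arm --series '[0.046,-0.037,0,0.08,0.092,-0.074,0,0.16,0.139,-0.11,0,0.24,0.185,-0.147,0,0.32,0.231,-0.184,0,0.4,0.278,-0.221,0,0.48,0.324,-0.258,0,0.56,0.37,-0.294,0,0.64]' --gripper 1

```text
time: 1.9
tool_pos: [0.4909, -0.2028, 0.2018]
tcp_rot: [3.119, -0.373, 0.002]
wrist_force: [0.5, 0.3, 0.3]
width: 1.005
grip_force: 0.0
```

```bash
cat > m.py <<'E'
from h import *
import sys
np.set_printoptions(precision=4,suppress=True)
n=sys.argv[1]
s=monitor.read_state();print(s['time'],s['tool_pos'],s['tcp_rot'],s['q'])
for c in ['wrist','top']:
    p=viewer.read_camera(c);T=camT(p,s);save(p,c+n);print(c,T[:3,3])
    for l,z in [('clip',0),('tab',.02),('ring_centre',.003),('stand',0),('groove',.0742)]:
        for r in viewer.spot_point(p,l)[:4]:
            print(l,round(r['score'],2),np.array(r['point']),onz(p,r['point'],z,T))
E
python3 m.py 1
```

```text
1.9 [ 0.4909 -0.2028  0.2018] [ 3.119  -0.3728  0.0016] [-0.4386 -0.0102  1.9102 -0.      1.2405  1.3701]
wrist [ 0.5576 -0.2207  0.374 ]
clip 0.77 [316.3 149.8] [ 0.5152 -0.2067  0.    ]
clip 0.71 [239.1 158.7] [ 0.5275 -0.1076  0.    ]
tab 0.94 [316.9 179.6] [ 0.4816 -0.1995  0.02  ]
tab 0.63 [213.6 150.6] [ 0.5457 -0.0868  0.02  ]
ring_centre 0.78 [320.9 148. ] [ 0.5164 -0.213   0.003 ]
ring_centre 0.56 [238.6 159.8] [ 0.5265 -0.1075  0.003 ]
stand 0.74 [108.4 181.5] [0.5393 0.0684 0.    ]
groove 0.56 [ 59.6 195.2] [0.5413 0.0681 0.0742]
top [ 0.3251 -0.0307  1.0008]
clip 0.53 [391.4 225.2] [ 0.513  -0.2052  0.    ]
clip 0.47 [353.9 216.4] [ 0.5211 -0.1022  0.    ]
tab 0.6 [391.8 232.1] [ 0.4912 -0.2049  0.02  ]
tab 0.46 [347.8 204.3] [ 0.5471 -0.0802  0.02  ]
ring_centre 0.7 [361.2 214.2] [ 0.5295 -0.1206  0.003 ]
ring_centre 0.59 [382.5 180.2] [ 0.633  -0.1658  0.003 ]
ring_centre 0.52 [391.9 220.8] [ 0.5246 -0.2046  0.003 ]
stand 0.58 [293.8 199.5] [0.5418 0.0662 0.    ]
groove 0.61 [292.9 194.5] [0.5382 0.0634 0.0742]
groove 0.53 [391.2 227.7] [ 0.4928 -0.1925  0.0742]
```

View pics/wrist1.png

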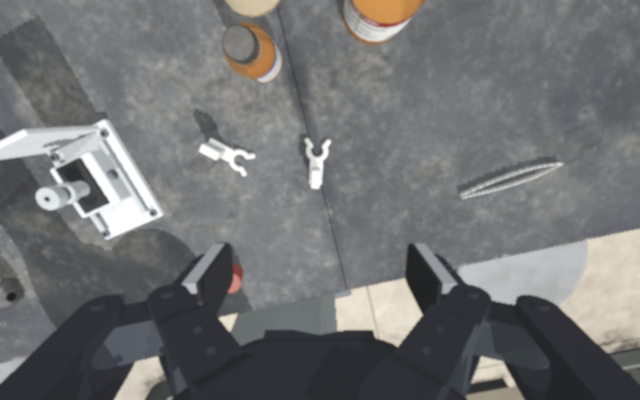

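View pics/top1.png

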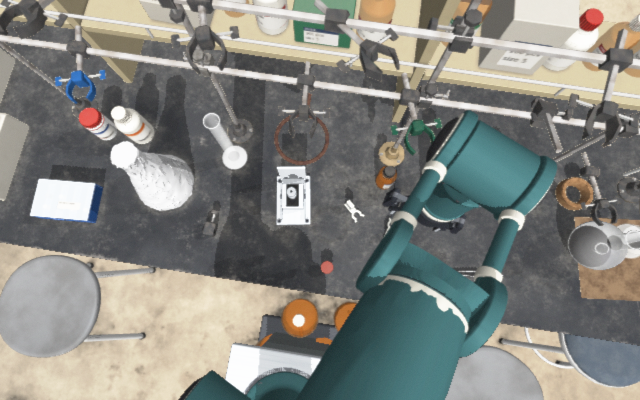

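Wrist view: the target clip is at (317,165), with tab at (316,180) and mouth up. The bottle is at (250,50), and no other clip lies farther right. Next I'll refine the clip's axis by segmentation.

```bash
cat > seg.py <<'E'
from h import *
import sys
np.set_printoptions(precision=4,suppress=True)
s=monitor.read_state();p=viewer.read_camera('wrist');T=camT(p,s)
u0,v0=map(int,sys.argv[1:3]);w=40
im=p['image'][v0-w:v0+w,u0-w:u0+w].astype(int)
m=((im.min(2)>165)).astype(np.uint8)
n,l,st,c=cv2.connectedComponentsWithStats(m)
k=1+np.argmax(st[1:,4]);vs,us=np.nonzero(l==k);print('area',st[k])
P=np.array([onz(p,(u+u0-w,v+v0-w),0.006,T)[:2] for u,v in zip(us,vs)])
cv2.imwrite('pics/m.png',cv2.resize(np.hstack([im[:,:,::-1].astype(np.uint8),np.repeat(m[:,:,None]*255,3,2)]),None,fx=5,fy=5,interpolation=0))
best=[]
c0=P.mean(0)
for y in np.linspace(-.6,.2,81):
    n=np.array([-np.sin(y),np.cos(y)]);d=(P-c0)@n;a=(P-c0)@[np.cos(y),np.sin(y)]
    # mirror symmetry: mean lateral per axial bin
    b=np.round(a/.002).astype(int);mid=np.array([(d[b==i].max()+d[b==i].min())/2 for i in np.unique(b)])
    best.append((np.std(mid),y,np.median(mid),a.min(),a.max()))
best.sort();print(np.array(best[:3]))
for sd,y,md,a0,a1 in best[:1]:
    n=np.array([-np.sin(y),np.cos(y)]);t=np.array([np.cos(y),np.sin(y)]);tip=c0+n*md+t*a1
    print('tip',tip,'ring(15 back)',tip-.015*t,'tab',tip-.045*t,'rear',c0+n*md+t*a0)
E
python3 seg.py 317 163
```

```text
area [ 26  15  26  51 642]
[[ 0.002  -0.33    0.0003 -0.0328  0.0317]
 [ 0.0021 -0.34    0.0002 -0.0329  0.0318]
 [ 0.0021 -0.32    0.0002 -0.0328  0.0315]]
tip [ 0.5286 -0.2132] ring(15 back) [ 0.5144 -0.2084] tab [ 0.486  -0.1986] rear [ 0.4676 -0.1923]
```

View pics/m.png

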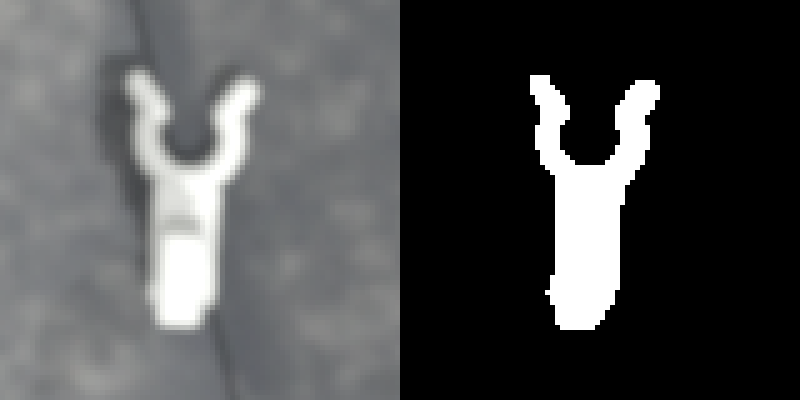

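>>> step_arm --series '[-0.005,-0.001,0.04,0.062,-0.005,-0.001,0.085,0.062,-0.005,-0.001,0.13,0.062,-0.005,-0.001,0.16,0.062,-0.005,-0.001,0.18,0.062,-0.005,-0.001,0.193,0.062,-0.005,-0.001,0.193,0.062]'

```text
time: 3.42
tool_pos: [0.4847, -0.2022, 0.0076]
tcp_rot: [-3.106, 0.466, 0.003]
wrist_force: [0.1, -0.0, 0.5]
width: 0.998
grip_force: 0.0
```

```bash
python3 - <<'E'
from h import *
np.set_printoptions(precision=4,suppress=True)
s=monitor.read_state();print(s['tool_pos'],s['tcp_rot'],s['wrist_force'])
p=viewer.read_camera('wrist');T=camT(p,s)
for l,z in [('tab',.02),('ring_centre',.003)]:
    for r in viewer.spot_point(p,l)[:3]: print(l,round(r['score'],2),np.array(r['point']),onz(p,r['point'],z,T))
cv2.imwrite('pics/w2.png',p['image'][:,:,::-1])
E
```

```text
[ 0.4847 -0.2022  0.0076] [-3.1063  0.4656  0.003 ] [ 0.0667 -0.0109  0.4603]
tab 0.74 [ 88.2 194.4] [ 0.5465 -0.0858  0.02  ]
tab 0.61 [307.8 234.5] [ 0.4866 -0.1976  0.02  ]
ring_centre 0.83 [313.8 177.8] [ 0.5147 -0.2098  0.003 ]
ring_centre 0.55 [156.2 206.2] [ 0.5264 -0.1085  0.003 ]
```

View pics/w2.png

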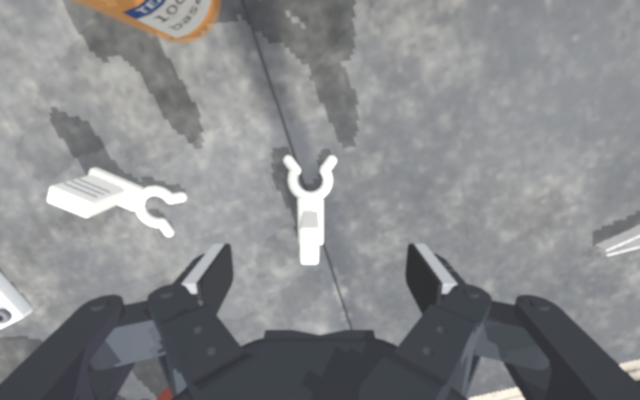

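The wrist view shows the clip centred between the fingers at (310,210), slightly left. I'll correct that and close.

>>> step_arm --series '[0.001,-0.002,-0.001,0,0.001,-0.002,-0.001,0]'

```text
time: 3.82
tool_pos: [0.4879, -0.2009, 0.0103]
tcp_rot: [3.107, -0.465, 0.003]
wrist_force: [-0.9, 0.3, -0.7]
width: 1.003
grip_force: 0.0
```

>>> step_arm --series '[0,0,0,0,0,0,0,0,0,0,0,0,0,0,0,0,0,0,0,0,0,0,0,0,0,0,0,0,0,0,0,0]' --gripper 0 --newtons 60

```text
time: 4.82
tool_pos: [0.487, -0.2007, 0.0094]
tcp_rot: [-3.107, 0.465, 0.0]
wrist_force: [0.3, -0.5, 0.5]
width: 0.0
grip_force: 0.0
```

```bash
python3 - <<'E'
from h import *
np.set_printoptions(precision=4,suppress=True)
s=monitor.read_state();print(s['tool_pos'],s['tcp_rot'],s['wrist_force'],s['width'],s['grip_force'])
p=viewer.read_camera('wrist');T=camT(p,s);print(np.array(p['hand_eye']))
q=p['image'][100:400,120:520,::-1]
cv2.imwrite('pics/w3.png',cv2.resize(q,None,fx=2,fy=2))
E
```

```text
[ 0.487  -0.2007  0.0094] [-3.1069  0.4652  0.0001] [ 0.2524 -0.5166  0.5116] 0.0001877465733229887 0.0
[[ 0.0001  0.9618  0.2736  0.0693]
 [ 1.     -0.0003  0.0007  0.0017]
 [ 0.0007  0.2736 -0.9618 -0.1721]
 [ 0.      0.      0.      1.    ]]
```

View pics/w3.png

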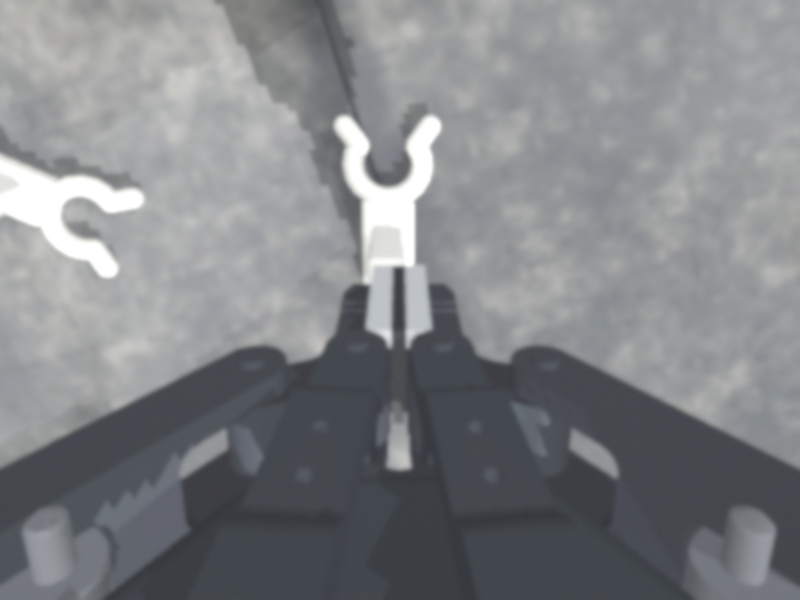

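```bash
python3 - <<'E'
from h import *
np.set_printoptions(precision=4,suppress=True)
s=monitor.read_state()
p=viewer.read_camera('wrist');T=camT(p,s);print(p['intrinsics'])
for l,z in [('tab',.02),('ring_centre',.003),('clip',0)]:
    for r in viewer.spot_point(p,l)[:3]: print(l,round(r['score'],2),np.array(r['point']),onz(p,r['point'],z,T))
for c in [(345,122),(433,122),(388,195),(363,200),(414,200)]:
    print(c,onz(p,(120+c[0]/2,100+c[1]/2),.006,T))
# project expected tab corners with ring at those
K=np.array(p['intrinsics'])
def pj(P):
    c=np.linalg.inv(T)@np.r_[P,1];v=K@[c[0],-c[1],-c[2]];return v[:2]/v[2]
R0=np.array([.5147,-.2098,0]);y=-.3;t=np.array([np.cos(y),np.sin(y),0])
for x in(-19,-41):
  for z in (6,35): print(x,z,pj(R0+t*x/1000+[0,0,z/1000]))
print('tcp',pj(s['tool_pos']))
p=viewer.read_camera('scene');q=p['image'][160:240,330:430,::-1];cv2.imwrite('pics/s3.png',cv2.resize(q,None,fx=6,fy=6))
E
```

```text
[[291.9144   0.     318.9464]
 [  0.     291.9144 196.1995]
 [  0.       0.       1.    ]]
tab 0.71 [ 94.7 197.6] [ 0.5459 -0.0853  0.02  ]
tab 0.64 [310.7 237.3] [ 0.4859 -0.1969  0.02  ]
ring_centre 0.64 [311.9 181.2] [ 0.5149 -0.2063  0.003 ]
ring_centre 0.59 [160.4 209. ] [ 0.526  -0.1076  0.003 ]
clip 0.81 [164.8 205.1] [ 0.5271 -0.1095  0.    ]
clip 0.66 [311.3 179.6] [ 0.5154 -0.206   0.    ]
(345, 122) [ 0.5309 -0.1991  0.006 ]
(433, 122) [ 0.5232 -0.2245  0.006 ]
(388, 195) [ 0.5052 -0.2047  0.006 ]
(363, 200) [ 0.506  -0.1967  0.006 ]
(414, 200) [ 0.5013 -0.212   0.006 ]
-19 6 [317.2544 210.3219]
-19 35 [316.913  227.5807]
-41 6 [317.2121 242.2209]
-41 35 [316.8762 264.2984]
tcp [316.4116 227.1845]
```

View pics/s3.png

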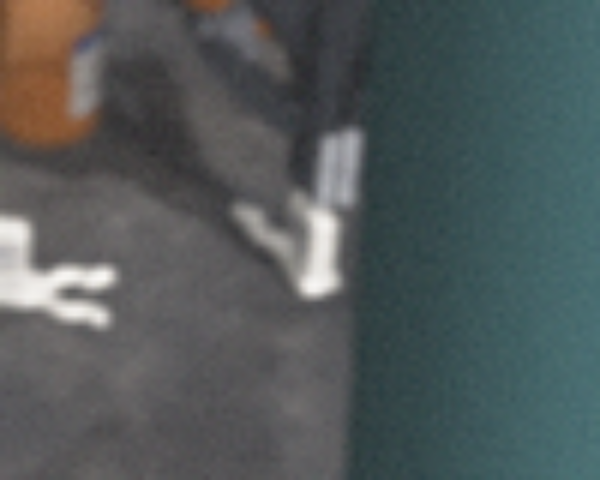

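The scene crop shows the shut pads standing just above the tab top at crop (335,205). The fingers really end about 30 mm above the reported TCP, so I'll open, go lower with force checks and regrip.

>>> step_arm --series '[0,0,0,0,0,0,0,0,0,0,0,0,0,0,0,0,0,0,0,0,0,0,0,0]' --gripper 1

```text
time: 5.88
tool_pos: [0.487, -0.2007, 0.0094]
tcp_rot: [-3.107, 0.465, 0.0]
wrist_force: [0.6, -0.4, 0.2]
width: 1.002
grip_force: 0.0
```

>>> step_arm --series '[0,-0.001,0.004,0,0,-0.002,0.008,0,0,-0.002,0.012,0,0,-0.002,0.012,0]'

```text
time: 6.38
tool_pos: [0.4871, -0.1985, -0.0033]
tcp_rot: [-3.107, 0.465, 0.002]
wrist_force: [-0.5, 0.6, -0.1]
width: 1.0
grip_force: 0.0
```

>>> step_arm --series '[0,0,0.004,0,0,0,0.008,0,0,0,0.011,0,0,0,0.011,0]'

```text
time: 6.88
tool_pos: [0.4873, -0.1987, -0.014]
tcp_rot: [-3.107, 0.465, 0.001]
wrist_force: [-0.7, 0.3, -0.2]
width: 1.002
grip_force: 0.0
```

```bash
python3 - <<'E'
from h import *
p=viewer.read_camera('wrist');save(p,'w4');q=p['image'][150:300,170:470,::-1]
p=viewer.read_camera('scene');r=p['image'][160:240,330:430,::-1]
cv2.imwrite('pics/c4.png',np.vstack([cv2.resize(q,(600,300)),cv2.resize(r,(360,288))[:,:].copy() if 0 else cv2.copyMakeBorder(cv2.resize(r,(360,288)),0,0,0,240,0)]))
E
```

```text
(no output)
```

View pics/c4.png

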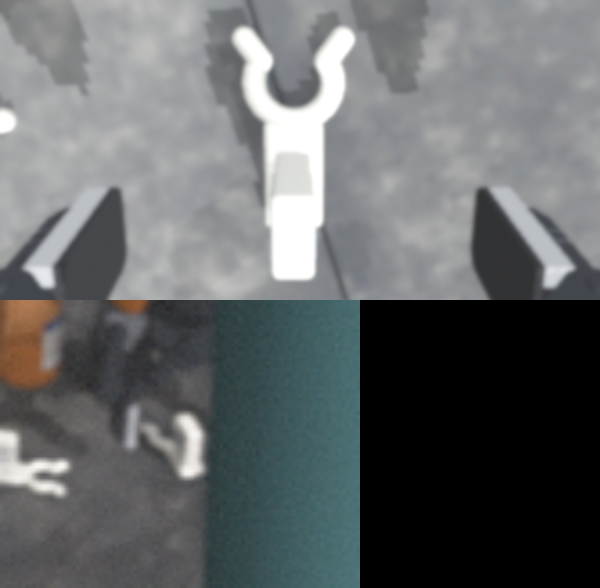

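The clip is centred between the pads at crop (295,150). Closing.

>>> step_arm --series '[0,0,0,0,0,0,0,0,0,0,0,0,0,0,0,0,0,0,0,0,0,0,0,0,0,0,0,0,0,0,0,0]' --gripper 0 --newtons 60

```text
time: 7.98
tool_pos: [0.4877, -0.1988, -0.0136]
tcp_rot: [-3.107, 0.465, -0.0]
wrist_force: [-0.5, -0.0, 0.6]
width: 0.099
grip_force: 62.7
```

>>> step_arm --series '[0,0,-0.01,0,0,0,-0.04,0,0,0,-0.08,0,0,0,-0.11,0,0,0,-0.13,0,0,0,-0.13,0]'

```text
time: 8.72
tool_pos: [0.4894, -0.1997, 0.119]
tcp_rot: [3.105, -0.465, 0.008]
wrist_force: [-0.2, -0.1, 0.3]
width: 0.102
grip_force: 62.6
```

```bash
cat > st.py <<'E'
from h import *
np.set_printoptions(precision=4,suppress=True)
s=monitor.read_state();print(s['time'],s['tool_pos'],s['tcp_rot'],s['q'],s['width'],s['wrist_force'])
R_={}
for c in ['top','scene','wrist']:
    p=viewer.read_camera(c);T=camT(p,s);save(p,c+'5')
    for l,z in [('stand',0),('groove',.0742),('ring_centre',.0742),('tab',.1)]:
        for r in viewer.spot_point(p,l)[:3]:
            print(c,l,round(r['score'],2),np.array(r['point']),onz(p,r['point'],z,T))
E
python3 st.py
python3 - <<'E'
from h import *
np.set_printoptions(precision=4,suppress=True)
p=viewer.read_camera('top');T=camT(p)
C=[onz(p,(190+u/3-1/3,140+v/3-1/3),.01,T) for u,v in [(262,253),(360,252),(360,110),(262,110)]]
C=np.array(C);print(C,C.mean(0))
for a,b in [(0,3),(1,2)]:
    d=C[b]-C[a];print(np.arctan2(d[1],d[0]),np.linalg.norm(d))
d=C[0]-C[1];print('w',np.arctan2(-d[0],d[1]),np.linalg.norm(d))
# shaft head top centre
print('head',onz(p,(190+306/3,140+152/3),.09,T))
E
```

```text
8.725 [ 0.4894 -0.1997  0.119 ] [ 3.1055 -0.4649  0.0078] [-0.4345  0.0517  2.0067 -0.0001  1.078   1.4336] 0.10179693489438513 [-0.1691 -0.1107  0.3078]
top stand 0.71 [212.  221.9] [0.4463 0.2732 0.    ]
top stand 0.67 [296.4 200. ] [0.5415 0.059  0.    ]
top groove 0.5 [290.4 193.3] [0.5403 0.0702 0.0742]
top ring_centre 0.55 [358.1 213.1] [ 0.5165 -0.1061  0.0742]
top tab 0.69 [349.3 203.2] [ 0.5323 -0.0794  0.1   ]
scene stand 0.86 [278.  236.9] [0.5301 0.0708 0.    ]
scene groove 0.46 [270.5 206.7] [0.5538 0.0722 0.0742]
scene ring_centre 0.63 [379.6 155.3] [ 0.5771 -0.2575  0.0742]
scene ring_centre 0.53 [274.3 208.2] [0.5447 0.0678 0.0742]
scene tab 0.73 [329.5 203.9] [ 0.4653 -0.0241  0.1   ]
scene tab 0.42 [388.3 152.3] [ 0.5474 -0.2577  0.1   ]
wrist stand 0.61 [ 55.4 210.7] [0.5426 0.0721 0.    ]
wrist ring_centre 0.64 [218.8 174.4] [ 0.535  -0.136   0.0742]
wrist tab 0.68 [317.4 252.4] [ 0.4635 -0.1922  0.1   ]
wrist tab 0.68 [181.1 163.8] [ 0.5512 -0.125   0.1   ]
wrist tab 0.24 [319.4 190.5] [ 0.507  -0.2071  0.1   ]
[[0.4666 0.0981 0.01  ]
 [0.4811 0.0123 0.01  ]
 [0.6105 0.0333 0.01  ]
 [0.5965 0.1215 0.01  ]] [0.5387 0.0663 0.01  ]
0.1782232600204471 0.13192091860483807
0.16087700179615452 0.1310304264325364
w 0.16748358327024296 0.08701615311163656
head [0.5439 0.0657 0.09  ]
```

>>> step_arm --series '[-0.019,-0.038,0,-0.08,-0.038,-0.076,0,-0.16,-0.057,-0.114,0,-0.24,-0.076,-0.152,0,-0.32,-0.095,-0.19,0,-0.4,-0.113,-0.228,0,-0.465,-0.113,-0.228,0,-0.465,-0.113,-0.228,0,-0.465]'

```text
time: 10.52
tool_pos: [0.4466, 0.052, 0.1165]
tcp_rot: [3.13, 0.264, 0.001]
wrist_force: [-0.4, 0.0, 0.1]
width: 0.101
grip_force: 62.7
```

```bash
python3 st.py; python3 - <<'E'
import cv2
i=cv2.imread('pics/wrist5.png')[20:280,160:480]
cv2.imwrite('pics/w6.png',cv2.resize(i,None,fx=2.3,fy=2.3,interpolation=2))
E
```

```text
10.525 [0.4466 0.052  0.1165] [3.1299 0.2639 0.0007] [ 0.0611 -0.0988  2.1585 -0.0006  1.0814  1.4639] 0.10076489096666091 [-0.4491  0.0059  0.0643]
top ring_centre 0.55 [358.3 211.6] [ 0.5204 -0.1061  0.0742]
top tab 0.41 [350.7 203.3] [ 0.5326 -0.0828  0.1   ]
scene stand 0.88 [278.3 234.8] [0.5357 0.0667 0.    ]
scene stand 0.68 [363.8 258.7] [ 0.3687 -0.0505  0.    ]
scene groove 0.74 [272.6 210.4] [0.5404 0.0746 0.0742]
scene ring_centre 0.56 [338.5 206.5] [ 0.4718 -0.0537  0.0742]
scene ring_centre 0.45 [293.9 204.7] [0.5312 0.0255 0.0742]
scene tab 0.7 [330.5 201.6] [ 0.4704 -0.0303  0.1   ]
scene tab 0.57 [303.6 199.7] [0.5076 0.0147 0.1   ]
wrist stand 0.65 [317.6  82.1] [0.5416 0.068  0.    ]
wrist groove 0.77 [319.   70.9] [0.5417 0.0668 0.0742]
wrist ring_centre 0.84 [322.3 191.6] [0.4583 0.0501 0.0742]
wrist ring_centre 0.65 [495.5 130.1] [ 0.5242 -0.0647  0.0742]
wrist tab 0.83 [317.7 256.4] [0.4174 0.0466 0.1   ]
```

View pics/w6.png

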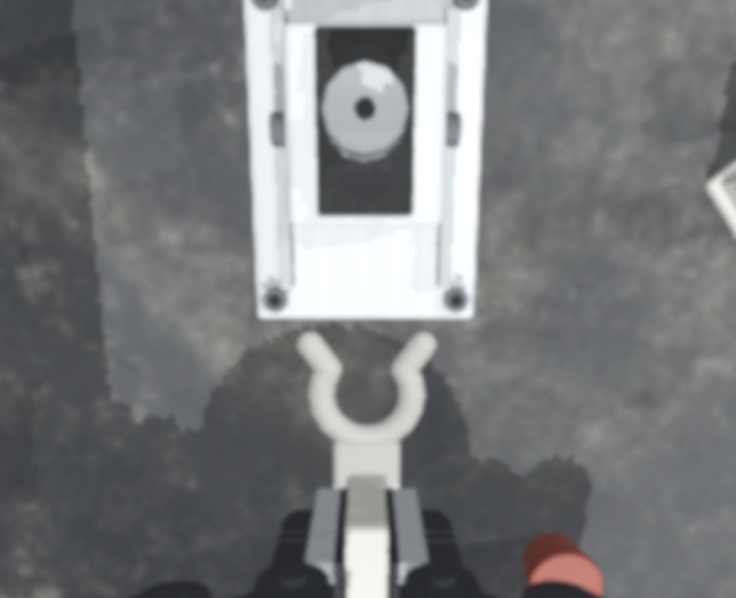

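Stand and clip are aligned in this view: shaft head at crop (365,108), ring at (368,390), about 0.8 mm to the right. I'll descend to groove height and approach.

>>> step_arm --series '[0,-0.001,0.025,0,0,-0.001,0.05,0,0,-0.001,0.059,0,0.01,-0.001,0.059,0,0.025,-0.001,0.059,0,0.035,-0.001,0.059,0,0.042,-0.001,0.059,0,0.042,-0.001,0.059,0]'

```text
time: 12.28
tool_pos: [0.4884, 0.0604, 0.0577]
tcp_rot: [3.13, 0.263, 0.001]
wrist_force: [-0.5, 0.5, -0.4]
width: 0.097
grip_force: 62.7
```

```bash
cat > f.py <<'E'
from h import *
np.set_printoptions(precision=4,suppress=True)
for i in range(3):
    s=monitor.read_state();p=viewer.read_camera('wrist');T=camT(p,s)
    print(s['tool_pos'],s['wrist_force'],s['joint_torque'])
    for l,z in [('groove',.0742),('ring_centre',.0742)]:
        r=viewer.spot_point(p,l)
        if r: print(l,round(r[0]['score'],2),r[0]['point'],onz(p,r[0]['point'],z,T))
save(p,'wf')
E
python3 f.py
```

```text
[0.4884 0.0604 0.0577] [-0.4981  0.4559 -0.4461] [  0.011  -34.6488 -31.9868   0.0058  -0.0887   0.0051]
groove 0.93 [320.8, 143.1] [0.5415 0.067  0.0742]
ring_centre 0.75 [320.8, 189.9] [0.5164 0.0627 0.0742]
[0.4871 0.0603 0.0572] [-0.5282 -0.3237 -0.7618] [  0.0054 -34.6897 -31.7967   0.0011  -0.0249   0.0001]
groove 0.79 [321.2, 139.1] [0.5423 0.067  0.0742]
ring_centre 0.69 [530.9, 191.0] [ 0.5339 -0.0513  0.0742]
[0.4871 0.0602 0.0573] [ 0.2036 -0.0083 -0.8747] [  0.0021 -34.6843 -31.5671   0.0005  -0.0026  -0.0001]
groove 0.77 [320.3, 138.4] [0.5426 0.0675 0.0742]
ring_centre 0.8 [531.5, 188.1] [ 0.5355 -0.0511  0.0742]
```

>>> step_arm --series '[0.0015,0,0,0,0.003,0,0,0,0.0045,0,0,0,0.006,0,0,0,0.0075,0,0,0,0.009,0,0,0,0.01,0,0,0,0.01,0,0,0]'

```text
time: 13.72
tool_pos: [0.4976, 0.062, 0.0574]
tcp_rot: [-3.131, -0.263, -0.0]
wrist_force: [-0.3, -0.3, 0.5]
width: 0.101
grip_force: 62.6
```

>>> step_arm --series '[0.001,0,0,0,0.002,0,0,0,0.003,0,0,0,0.004,0,0,0]'

```text
time: 14.22
tool_pos: [0.5014, 0.0626, 0.0574]
tcp_rot: [3.13, 0.263, -0.0]
wrist_force: [-0.6, -0.6, 0.1]
width: 0.096
grip_force: 62.7
```

>>> step_arm --series '[0.001,0,0,0,0.002,0,0,0,0.003,0,0,0,0.004,0,0,0]'

```text
time: 14.72
tool_pos: [0.5051, 0.0632, 0.0572]
tcp_rot: [3.13, 0.263, -0.001]
wrist_force: [-1.7, -1.4, -0.7]
width: 0.096
grip_force: 62.6
```

>>> step_arm --series '[0.001,0,0,0,0.002,0,0,0,0.003,0,0,0]'

```text
time: 15.1
tool_pos: [0.5082, 0.0638, 0.0573]
tcp_rot: [3.131, 0.263, -0.0]
wrist_force: [-1.5, -1.9, -0.7]
width: 0.1
grip_force: 62.5
```

>>> step_arm --series '[0.001,0,0,0,0.002,0,0,0,0.003,0,0,0]'

```text
time: 15.48
tool_pos: [0.5113, 0.0643, 0.0574]
tcp_rot: [3.131, 0.263, 0.0]
wrist_force: [-1.8, -2.0, -1.4]
width: 0.101
grip_force: 62.6
```

One-sided jaw contact: the lateral force is about −1.7 N. I'll shift slightly right while continuing.

>>> step_arm --series '[0.001,0.0004,0,0,0.002,0.0008,0,0,0.002,0.0008,0,0]'

```text
time: 15.85
tool_pos: [0.5137, 0.0639, 0.0575]
tcp_rot: [-3.13, -0.263, -0.001]
wrist_force: [-0.8, -0.6, -0.6]
width: 0.101
grip_force: 62.6
```

>>> step_arm --series '[0.001,0,0,0,0.002,0,0,0,0.002,0,0,0]'

```text
time: 16.23
tool_pos: [0.5156, 0.0642, 0.0575]
tcp_rot: [-3.13, -0.263, -0.0]
wrist_force: [-1.5, -0.3, -0.0]
width: 0.097
grip_force: 62.6
```

Lateral force is gone. I'll continue.

>>> step_arm --series '[0.001,0,0,0,0.002,0,0,0,0.003,0,0,0]'

```text
time: 16.6
tool_pos: [0.5184, 0.0647, 0.0574]
tcp_rot: [-3.131, -0.263, -0.0]
wrist_force: [-1.9, -0.6, 0.4]
width: 0.097
grip_force: 62.7
```

>>> step_arm --series '[0.001,0,0,0,0.002,0,0,0,0.002,0,0,0]'

```text
time: 16.98
tool_pos: [0.5198, 0.0649, 0.0571]
tcp_rot: [3.13, 0.263, -0.002]
wrist_force: [-3.6, -1.1, -0.6]
width: 0.098
grip_force: 62.7
```

>>> step_arm --series '[0.0005,0,0,0,0.001,0,0,0]'

```text
time: 17.23
tool_pos: [0.5203, 0.065, 0.0569]
tcp_rot: [3.13, 0.263, -0.003]
wrist_force: [-4.9, -1.4, 0.1]
width: 0.101
grip_force: 62.7
```

>>> step_arm --series '[0.0005,0,0,0,0.001,0,0,0]'

```text
time: 17.48
tool_pos: [0.5208, 0.0651, 0.0568]
tcp_rot: [3.13, 0.263, -0.005]
wrist_force: [-5.2, -1.8, -0.5]
width: 0.097
grip_force: 62.7
```

>>> step_arm --series '[0.0005,0,-0.0003,0,0.001,0,-0.0003,0]'

```text
time: 17.73
tool_pos: [0.5216, 0.0653, 0.057]
tcp_rot: [3.13, 0.263, -0.005]
wrist_force: [-5.3, -2.1, -1.3]
width: 0.097
grip_force: 62.6
```

>>> step_arm --series '[0.0005,0,0,0,0.001,0,0,0]'

```text
time: 17.98
tool_pos: [0.5222, 0.0654, 0.057]
tcp_rot: [3.13, 0.263, -0.007]
wrist_force: [-6.8, -1.9, 1.7]
width: 0.096
grip_force: 62.9
```

>>> step_arm --series '[0.0005,0,0,0,0.001,0,0,0]'

```text
time: 18.23
tool_pos: [0.5226, 0.0655, 0.0565]
tcp_rot: [3.13, 0.263, -0.008]
wrist_force: [-6.5, -1.6, -1.2]
width: 0.096
grip_force: 62.5
```

>>> step_arm --series '[0.0005,0,-0.0003,0,0.001,0,-0.0003,0]'

```text
time: 18.48
tool_pos: [0.5231, 0.0655, 0.0567]
tcp_rot: [3.13, 0.263, -0.01]
wrist_force: [-8.5, -2.1, 2.1]
width: 0.1
grip_force: 63.0
```

>>> step_arm --series '[0.0004,0,0,0,0.0008,0,0,0]'

```text
time: 18.73
tool_pos: [0.5246, 0.0657, 0.0569]
tcp_rot: [3.13, 0.263, -0.008]
wrist_force: [-7.1, -1.9, -1.3]
width: 0.098
grip_force: 62.4
```

>>> step_arm --series '[0.0004,0,0,0,0.0004,0,0,0]'

```text
time: 18.98
tool_pos: [0.5296, 0.0665, 0.0587]
tcp_rot: [-3.13, -0.263, -0.007]
wrist_force: [1.3, -0.2, -3.8]
width: 0.099
grip_force: 62.3
```

Snapped: the force dropped from 8 N to about 0. Next I'll undo the height compensation, settle and check.

>>> step_arm --series '[0,0,0.0006,0,0,0,0.0006,0,0,0,0.0006,0]'

```text
time: 19.35
tool_pos: [0.5289, 0.0664, 0.0584]
tcp_rot: [-3.13, -0.263, -0.005]
wrist_force: [2.3, -0.3, 1.3]
width: 0.097
grip_force: 62.9
```

```bash
python3 f.py
```

```text
[0.5289 0.0664 0.0584] [ 2.273  -0.295   1.3385] [  0.3371 -37.4223 -29.4362   0.1395   0.6175  -0.0189]
groove 0.61 [321.5, 190.4] [0.5564 0.0682 0.0742]
ring_centre 0.73 [519.6, 237.0] [ 0.5481 -0.0497  0.0742]
[0.5283 0.0663 0.0581] [ 1.339  -1.1567  2.6818] [  0.3856 -37.3553 -29.3623   0.1629   0.6352  -0.0204]
groove 0.89 [318.4, 189.1] [0.5563 0.0699 0.0742]
ring_centre 0.91 [521.3, 235.8] [ 0.5485 -0.0502  0.0742]
[0.5277 0.0662 0.0576] [ 2.2019 -1.0781  2.5336] [  0.4544 -37.5123 -29.4928   0.2013   0.6297  -0.0238]
groove 0.91 [320.7, 190.4] [0.5554 0.0685 0.0742]
ring_centre 0.66 [519.8, 235.6] [ 0.548  -0.0491  0.0742]
```

>>> step_arm --series '[0.001,0,-0.0003,0,0.002,0,-0.0003,0,0.003,0,-0.0003,0]'

```text
time: 20.18
tool_pos: [0.5293, 0.0665, 0.0571]
tcp_rot: [3.13, 0.263, -0.004]
wrist_force: [-2.3, -1.2, 1.3]
width: 0.103
grip_force: 63.0
```

>>> step_arm --series '[0.0005,0,0,0,0.001,0,0,0,0.001,0,0,0]'

```text
time: 20.55
tool_pos: [0.5308, 0.0668, 0.0572]
tcp_rot: [3.13, 0.263, -0.002]
wrist_force: [-0.8, -2.3, -1.6]
width: 0.102
grip_force: 62.7
```

>>> step_arm --series '[0.0005,0,0,0,0.001,0,0,0,0.001,0,0,0]'

```text
time: 20.92
tool_pos: [0.5315, 0.0669, 0.0573]
tcp_rot: [3.13, 0.263, -0.003]
wrist_force: [-2.9, -3.0, -1.2]
width: 0.095
grip_force: 62.6
```

>>> step_arm --series '[0.0005,0.0005,0,0,0.001,0.0008,0,0,0.001,0.0008,0,0]'

```text
time: 21.3
tool_pos: [0.532, 0.0668, 0.0573]
tcp_rot: [-3.13, -0.263, 0.004]
wrist_force: [-5.1, -0.8, 0.1]
width: 0.1
grip_force: 62.8
```

>>> step_arm --series '[0.0005,0,0,0,0.001,0,0,0,0.001,0,0,0]'

```text
time: 21.68
tool_pos: [0.5323, 0.0669, 0.0572]
tcp_rot: [-3.13, -0.263, 0.007]
wrist_force: [-7.2, -1.6, 2.1]
width: 0.097
grip_force: 63.0
```

```bash
python3 f.py
```

```text
[0.5323 0.0669 0.0572] [-7.1703 -1.5636  2.0962] [ -0.1696 -39.7261 -35.6721   0.021   -2.6396   0.0146]
groove 0.57 [319.1, 192.7] [0.5588 0.0698 0.0742]
ring_centre 0.71 [520.2, 239.1] [ 0.5509 -0.049   0.0742]
[0.5323 0.0669 0.0572] [-7.6629  0.0789  2.6165] [ -0.1724 -39.7711 -35.6735   0.0202  -2.6324   0.0145]
groove 0.79 [317.4, 191.7] [0.5592 0.0709 0.0742]
ring_centre 0.72 [521.5, 240.8] [ 0.55   -0.05    0.0742]
[0.5323 0.0669 0.0572] [-7.5209 -1.2171  1.7702] [ -0.1733 -39.7805 -35.6721   0.0199  -2.6299   0.0145]
groove 0.72 [319.2, 191.1] [0.5597 0.07   0.0742]
ring_centre 0.81 [520.4, 239.6] [ 0.5506 -0.0492  0.0742]
```

The force now rises stiffly, like the slot end itself, and the groove at image row 191 matches the ring's row of 190. The clip is home, so I'll relax the push and then release.

>>> step_arm --series '[-0.001,0,0,0,-0.002,0,0,0,-0.003,0,0,0,-0.003,0,0,0]'

```text
time: 22.62
tool_pos: [0.5315, 0.0665, 0.0574]
tcp_rot: [-3.13, -0.263, -0.0]
wrist_force: [-2.1, 2.3, -4.2]
width: 0.101
grip_force: 62.1
```

>>> step_arm --series '[-0.001,-0.0004,0.0003,0,-0.001,-0.0004,0.0003,0,-0.001,-0.0004,0.0003,0]' --newtons 20

```text
time: 23.0
tool_pos: [0.5311, 0.0665, 0.0578]
tcp_rot: [-3.13, -0.263, -0.002]
wrist_force: [-0.7, 2.1, -3.5]
width: 0.098
grip_force: 62.2
```

>>> step_arm --series '[0,0,0,0,0,0,0,0,0,0,0,0,0,0,0,0,0,0,0,0,0,0,0,0]' --gripper 0.5

```text
time: 23.75
tool_pos: [0.5304, 0.0663, 0.0574]
tcp_rot: [3.13, 0.263, 0.0]
wrist_force: [0.3, -0.9, -0.1]
width: 0.498
grip_force: 0.0
```

>>> step_arm --series '[0,0,-0.02,0,0,0,-0.05,0,0,0,-0.09,0,-0.02,0,-0.12,0,-0.04,0,-0.12,0,-0.04,0,-0.12,0]'

```text
time: 24.5
tool_pos: [0.4903, 0.0596, 0.1778]
tcp_rot: [-3.131, -0.263, -0.001]
wrist_force: [-0.2, -0.9, -0.8]
width: 0.501
grip_force: 0.0
```

```bash
python3 - <<'E'
from h import *
np.set_printoptions(precision=4,suppress=True)
s=monitor.read_state();print(s['tool_pos'],s['wrist_force'],s['width'])
for c in ['wrist','scene','top']:
    p=viewer.read_camera(c);T=camT(p,s);save(p,c+'9')
    for l,z in [('groove',.0742),('ring_centre',.0742),('tab',.0912),('rubber_bung',0),('boss_head',0),('amber_bottle_4',0)]:
        for r in viewer.spot_point(p,l)[:2]: print(c,l,round(r['score'],2),np.array(r['point']),onz(p,r['point'],z,T))
E
```

```text
[0.4903 0.0596 0.1778] [-0.186  -0.8856 -0.8205] 0.5010655529768969
wrist groove 0.71 [320.5 115.1] [0.5568 0.068  0.0742]
wrist ring_centre 0.7 [458.6 164.3] [ 0.5343 -0.0692  0.0742]
wrist ring_centre 0.65 [320.  113.1] [0.5585 0.0688 0.0742]
wrist tab 0.98 [454.2 148. ] [ 0.549  -0.0525  0.0912]
wrist tab 0.92 [319.8 150.9] [0.5268 0.0636 0.0912]
wrist rubber_bung 0.19 [320.4 111. ] [0.5609 0.0685 0.    ]
wrist boss_head 0.9 [144.  181.5] [0.4428 0.2682 0.    ]
wrist amber_bottle_4 0.63 [539.2  86.8] [ 0.6279 -0.17    0.    ]
scene groove 0.69 [268.3 202.4] [0.5693 0.069  0.0742]
scene ring_centre 0.71 [268.5 205.9] [0.5586 0.0746 0.0742]
scene ring_centre 0.59 [338.5 207.4] [ 0.4693 -0.0519  0.0742]
scene tab 0.67 [326.7 203. ] [ 0.4796 -0.0269  0.0912]
scene tab 0.57 [275.8 203.9] [0.5377 0.0671 0.0912]
scene rubber_bung 0.67 [360.4 260.9] [ 0.3677 -0.0403  0.    ]
scene boss_head 0.97 [209.9 304.3] [0.4389 0.2788 0.    ]
scene amber_bottle_4 0.78 [336.4 179.2] [ 0.634  -0.1666  0.    ]
top ring_centre 0.41 [358.2 214.2] [ 0.5138 -0.1067  0.0742]
top tab 0.66 [349.  206.5] [ 0.5259 -0.0803  0.0912]
top rubber_bung 0.48 [326.6 265.8] [ 0.3789 -0.0492  0.    ]
top boss_head 0.58 [213.1 222.4] [0.4454 0.27   0.    ]
top amber_bottle_4 0.65 [380.2 182.7] [ 0.6259 -0.1608  0.    ]
```

```bash
python3 -c "
from workcell import job;print(job.finish_job())"
```

```text
the job is handed in; nothing more can be done
None
```

I pressed the clip into the groove, felt it snap at about 8.5 N and let go; the final camera readings put its ring on the groove within camera error, with the bystanders where they started, and I've handed the job in (no verdict was returned).

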